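Free a mould's closing link with a forked spring-bar tool

ROBOT

A 6-joint arm with a two-finger parallel gripper is mounted at the origin on the work surface. World frame = base frame: x ahead of the robot, y to its left, z up, the work surface at z = 0. Lengths are in m, angles in rad, forces in N, time in s.
With the tool pointing down it reaches from about 0.375 to 0.825 m from the base axis. Payload 5.5 kg.
Tool frame: the origin (TCP) lies between the finger pads; the fingertips stand 22 mm ahead of it and the grasp point (between the pads) lies 3 mm ahead of it (nose_length is the distance from the TCP to the fingertips, in m); z points along the fingers, y is the line along which they close (so a half turn about z gives the same grasp; the last joint's range is limited). The gripper opens to 85 mm and grips with 20 to 120 N. Pads are 22 mm wide; open, the fingers measure 114 mm over their backs; the gripper's body (76 mm by 85 mm) begins 54 mm behind the grasp point. The pads swing forward as they close: fully open they stand 13 mm farther back than shut.
Start: joints at [-1.125, 0.314, -0.047, 1.21, 0, 1.571], TCP at [0.259, -0.541, 0.253] pointing down, gripper open.
Joint ranges: [-2.67, 2.67], [-0.69, 1.73], [-1.03, 1.25], [-2.08, 2.16], [-1.42, 1.45], [-3.14, 3.14]. Speed limits (rad/s): [2.39, 2.39, 3.01, 3.14, 3.14, 3.14].

INTERFACE

Orientations are given as [roll, pitch, yaw] about the fixed x, y, z axes, in that order (R = Rz(yaw) Ry(pitch) Rx(roll)).
In Python, from plant import goto, line_to, movej, command_gripper, dwell, ik, state, capture, Unreachable, finish_job, nose_length gives the robot as it stands. The module is installed in compiled form; this text tells all that it offers. Calls block until the motion is done:
- goto(position, orientation): joint-space move of the TCP to a pose.
- line_to(position, attitude=None, v=0.15): straight line of the TCP; attitude=None keeps the orientation; v is the mean speed in m/s.
- movej(angles): joint-space move.
- command_gripper(opening): finger opening in m; the grip force is fixed at half the most; returns when the fingers have stopped.
- dwell(seconds).
- ik(position, orientation): joint angles nearest the present ones, or None.
- state(): the state.
- capture(name): name is "side" or "top" or "wrist"; returns a dict with "frame" (400x640x3 uint8, red, green, blue), "fx", "fy", "cx", "cy" (pixels), "extrinsics" (4x4, takes a point from camera to world coordinates); the wrist camera has in their place "tool_from_camera" (4x4, takes a point from camera to tool coordinates, whose origin is the TCP and whose axes are the flange's). Camera axes: x right, y up, looking along -z (the intrinsics and any distortion apply to the point x, -y, -z); pixel columns grow to the right and rows downward; lengths in m; the calibration is good to about 2 mm. A picture is of the moment at which its call begins: read the wrist's pose just before it. There is no depth.
A pose or a line that the arm cannot do raises Unreachable and nothing moves.
- finish_job(): hands the job in; it is judged then, once.
The state is a dict: "time_s": time; "joint_positions": joint angles; "qvel": joint speeds; "joint_efforts": joint torques, N m; "tcp_pos": TCP position; "tool_rot": TCP orientation; "wrist_force": force on the tool from outside, world axes, zero at the start; "wrist_torque": the same for the moment, N m; "gripper_width": finger opening in m; "grip_force": force on a finger pad.
Only numpy, scipy, OpenCV 4.12 (cv2) and the standard library are available. Lean on these libraries where they do the work, as an engineer would, in place of code of your own. Each camera call takes 0.05 s, during which the arm holds its last target. There are 200 camera calls.

TASK

Take the forked tool from its stand, slip its tines down over the spring bar's neck between the lug and the brass collar, and press the collar gently back, without ramming it against its stop, and hold it there until the red link has popped up. Then stand the tool back in its slot, lift the link out and set it down in the blue tray, left there released. Only the tool may touch the mould and its fittings, never the gripper or arm; do not drop the link and leave the glue bottle, jar and plane where they are.

Things in the scene. Friction and masses are not known exactly. Their poses are not given: they have to be found in the camera images.
- mould: Fixed corner of a laminated wooden mould, block 140 x 160 x 50 mm (x, y, z); origin at the centre of its underside, z up. Metal fittings on top: lugs, link, spring bar (6 mm round steel, along y at x = 0, z = 64 mm), brass collar, spring and blue housing (34 x 25 mm, top z = 77 mm), in that order towards -y. More than 12 N of the tool on them does damage.
- slot (a point): Point midway between the two lugs at their top (mould frame x = 0, y = 30, z = 80 mm). Lugs: aluminium, 32 mm wide in x, 8 mm thick, at y = 15..23 and 37..45 mm; the link stands in the 14 mm gap. Low end cheeks at x = +-23..28 mm, y = 20..40 mm, tops at z = 72 mm. The bar goes through the lug at y = 15..23 mm into the link.
- neck (a point): Point on the bar's axis, 4.2 mm outside the lug (mould frame x = 0, y = 10.8, z = 64 mm): a 4 mm fork lowered here clears lug and collar by 2 mm or more. The bare neck runs from the lug face (y = 15 mm) to the collar (18 mm diameter, 5 mm thick). The collar was clamped on the bar by hand: its near face rests anywhere at y = -5.5..+6.5 mm, not measured.
- stop (a point): Point on the bar's axis at the front face of the blue housing (mould frame x = 0, y = -22, z = 64 mm). Pressing the collar this way (mould's -y) draws the bar back: 2.5 N to start, 0.5 N more per mm, 5.5 to 6 N when the link is let go after 6 to 7 mm of travel; just after, at 7.3 mm, the bar meets a hard stop inside the housing and the force rises steeply. The link then takes about half a second to rise.
- fork_tool: Loose forked tool, 105 mm tall, 0.12 kg, handle up in its stand; origin centred at the tine tips, z up along the handle, x across the tines. Tines 6 mm wide, 4 mm thick (y), slot between them 10 mm wide, 18 mm deep; steel blade 22 x 4 mm up to z = 42 mm; brass shoulder 36 x 28 mm (x, y) from z = 42 to 50 mm; wooden handle 24 x 16 mm (x, y) from z = 50 to 105 mm.
- stand: Fixed wooden block 80 x 90 x 50 mm (x, y, z) with a slot right through its centre, 27 mm in x by 11 mm in y; origin at the centre of its underside. The tool's blade hangs in the slot with its shoulder on the block's top, so its tine tips are 8 mm above the bench.
- link: Loose red closing link, plate 44 x 12.8 x 42 mm (x, y, z), about 0.08 kg, origin at the centre of its underside, upright in the gap between the lugs with its underside 54 mm above the bench, its plate plane along the mould's x. The bar goes through a 10 x 8 mm hole near its lower end. A spring ejector below it lifts it 15 mm when the bar is clear, to 31 mm above the lugs.
- tray: Fixed blue open tray 130 x 110 x 28 mm (x, y, z), walls and floor 5 mm; origin at the centre of its underside.
- glue: White glue bottle, 44 mm diameter, 110 mm tall, loose bystander; origin at the centre of its underside.
- jar: Amber jar, 56 mm diameter, 75 mm tall, loose bystander; origin at the centre of its underside.
- plane: Small hand plane, 42 x 130 x 42 mm (x, y, z), loose bystander; origin at the centre of its underside.
There are look-alikes about, which are no part of the job. Several things have the shape of the mould; the one meant has the colours described above.

How it is judged:
On the way, in this order (a step that is already met when the one before it is completed fails the run):
1. the tool's tines are down over the neck and press on the collar with over 2.5 N (x of fork_tool in the frame of mould between -0.004 and 0.004 m and y of fork_tool in the frame of mould between -0.02 and 0.014 m and z of fork_tool in the frame of mould between 0.045 and 0.062 m and z of link in the frame of mould below 0.058 m and contact force between fork_tool and mould above 2.5 N).
2. the link has popped up by 8 mm, the bar still drawn back by the tool (z of link in the frame of mould between 0.062 and 0.075 m and contact force between fork_tool and mould above 1 N).
At the end, for the whole second after the job is handed in: The link lies or stands at rest inside the tray (origin within the inner walls, under 30 mm above the tray's underside); the tool stands in its stand's slot, upright within 0.12 rad, within 8 mm of the slot's centre, shoulder down within 6 mm (x of link in the frame of tray between -0.06 and 0.06 m and y of link in the frame of tray between -0.05 and 0.05 m and z of link in the frame of tray below 0.03 m and contact force between link and tray above 0.2 N and linear speed of each of link, fork_tool below 0.02 m/s and horizontal distance between fork_tool and stand below 0.008 m and height (world z) of fork_tool between 0.003 and 0.014 m and angle between fork_tool's own z axis and vertical below 0.12 rad); the robot touches nothing.
It fails at once if the tool presses on the mould or its fittings with more than 12 N (contact force between fork_tool and mould above 12 N).
It fails at once if the gripper or arm touches the mould or its fittings with more than 2 N (contact force between any of the fingers, the arm and mould above 2 N).
It fails at once if the link is wrenched against the mould with more than 25 N (contact force between link and mould above 25 N).
It fails at once if the link is dropped or thrown (faster than 1.2 m/s) (linear speed of link above 1.2 m/s).
It fails at once if the glue bottle, jar or plane is moved more than 15 mm or tipped (distance of any of glue, jar, plane from where it was at the start of the episode above 0.015 m or angle between any of glue, jar, plane's own z axis and vertical above 0.3 rad).
It also fails if it takes over 72 s, if anything falls off the work surface, if the arm or the gripper's body presses on something with over 40 N, if the wrist force passes 120 N, or if a joint passes its speed limit or range.

## Working session

There is one attempt and no reset: what is moved stays moved. The work goes in short steps, each a Python script; the robot and the scene stay as the last script left them, time stands still between calls to the robot, and variables do not carry over. Pictures are saved under pics/ and viewed, at most 10 in all, crops included, and the job is handed in when it is done.

```bash
mkdir -p pics; cat > h.py <<'E'
import numpy as np, cv2
from plant import *
def save(n,fn):
    c=capture(n); cv2.imwrite('pics/'+fn+'.png',c['frame'][:,:,::-1]); return c
E
python3 - <<'E'
from h import *
for n in ('top','side'):
    c=save(n,n+'0'); print(n,c['fx'],c['fy'],c['cx'],c['cy'],{k:v for k,v in c.items() if k not in('frame','fx','fy','cx','cy')})
s=state(); print(s, nose_length)
E
```

```text
top 422.6312405969421 422.6312405969421 317.8642508439097 198.9381496728431 {'extrinsics': array([[ 2.45851604e-02,  9.88264341e-01, -1.50761938e-01,
         3.81212202e-01],
       [-9.99590424e-01,  2.20917253e-02, -1.81917705e-02,
        -4.53698971e-04],
       [-1.46476867e-02,  1.51147437e-01,  9.88402700e-01,
         1.16681923e+00],
       [ 0.00000000e+00,  0.00000000e+00,  0.00000000e+00,
         1.00000000e+00]])}
side 459.3288817242935 459.3288817242935 324.79849677141516 198.65025165773994 {'extrinsics': array([[ 0.99927414,  0.02842677, -0.02535964,  0.50861702],
       [-0.03805164,  0.77641468, -0.62907258, -0.62893618],
       [ 0.0018071 ,  0.62958094,  0.7769328 ,  0.85052939],
       [ 0.        ,  0.        ,  0.        ,  1.        ]])}
{'time_s': 0.1, 'joint_positions': array([-1.12501314e+00,  3.14150487e-01, -4.79279473e-02,  1.21021275e+00,
        9.71678821e-06,  1.57081984e+00]), 'qvel': array([ 0.00153268, -0.00106568,  0.00382134, -0.00014516, -0.0005865 ,
        0.00090215]), 'joint_efforts': array([ 5.05140633e-04, -5.40766919e+01,  3.40540802e+01,  1.12067460e-02,
        1.02024351e-04, -8.12507011e-06]), 'tcp_pos': array([ 0.25850074, -0.54094254,  0.25254607]), 'tool_rot': array([-3.14009780e+00, -9.68162313e-06,  4.45759652e-01]), 'wrist_force': array([ 0.35315038, -0.09784606,  0.55890297]), 'wrist_torque': array([-0.01971437, -0.01175983, -0.03287793]), 'grip_force': 0.0, 'gripper_width': 0.08545953694857462} 0.022
```

View pics/top0.png

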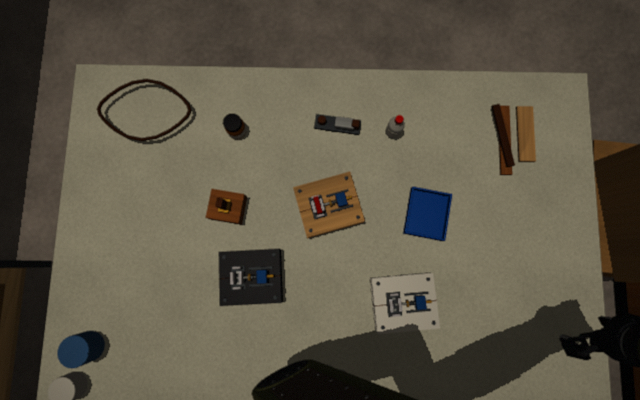

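View pics/side0.png

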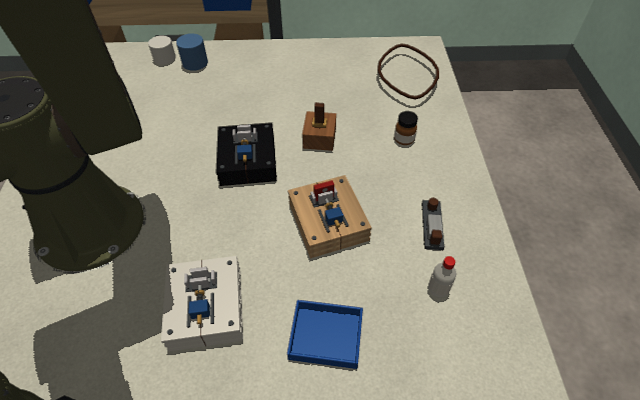

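The top view shows the tool and stand near (227,205), the wooden mould with the red link near (329,205) and its housing to the right, and the tray near (428,213). The jar is at (234,125), the plane at (338,124) and the glue at (396,125). The black and white moulds are look-alikes.

```bash
cat >> h.py <<'E'
def ray(c,px,z,E=None):
    """pixel -> world point on plane z"""
    E=c['extrinsics'] if E is None else E
    px=np.atleast_2d(px).astype(float)
    d=np.c_[(px[:,0]-c['cx'])/c['fx'],-(px[:,1]-c['cy'])/c['fy'],-np.ones(len(px))]@E[:3,:3].T
    o=E[:3,3]; t=(z-o[2])/d[:,2]
    return o+d*t[:,None]
from scipy.spatial.transform import Rotation as Ro
def wcap(fn):
    s=state(); T=np.eye(4); T[:3,:3]=Ro.from_euler('xyz',s['tool_rot']).as_matrix(); T[:3,3]=s['tcp_pos']
    c=save('wrist',fn); c['extrinsics']=T@c['tool_from_camera']; return c
E
python3 - <<'E'
from h import *
c=capture('top')
for n,p,z in [('stand',(226,206),.05),('tooltop',(225,206),.113),('link',(318,205),.096),('hous',(340,200),.077),('mould',(329,205),.05),('tray',(428,214),.01),('jar',(234,125),.04),('glue',(396,127),.05)]: print(n,ray(c,p,z))
w=capture('wrist'); print(w['tool_from_camera'],w['fx'],w['cx'],w['cy'])
p=ray(c,(226,206),.05)[0]
goto([p[0]-.05,p[1],.30],[np.pi,0,np.pi/2-.05]); print(state()['tcp_pos'],state()['joint_positions'],state()['time_s'])
wcap('w1')
E
```

```text
stand [[0.52696191 0.26536409 0.05      ]]
tooltop [[0.5186829  0.25290152 0.113     ]]
link [[0.52887245 0.01852213 0.096     ]]
hous [[ 0.54593419 -0.03813931  0.077     ]]
mould [[ 0.53587752 -0.00999151  0.05      ]]
tray [[ 0.52262325 -0.28233285  0.01      ]]
jar [[0.75575302 0.25851117 0.04      ]]
glue [[ 0.75548686 -0.18885101  0.05      ]]
[[ 9.86375073e-05  9.65633194e-01  2.59908686e-01  6.60342295e-02]
 [ 9.99999894e-01  2.14500642e-05 -4.59201239e-04 -2.96584979e-07]
 [-4.48995018e-04  2.59908704e-01 -9.65633090e-01 -1.20606735e-01]
 [ 0.00000000e+00  0.00000000e+00  0.00000000e+00  1.00000000e+00]] 298.29499753156233 322.1957953113055 196.9325498983006
[0.47730292 0.26473758 0.29994167] [ 5.06536996e-01  1.96481884e-01 -9.33644892e-02  1.28104055e+00
 -2.26712316e-04  2.12845836e+00] 3.1417
```

View pics/w1.png

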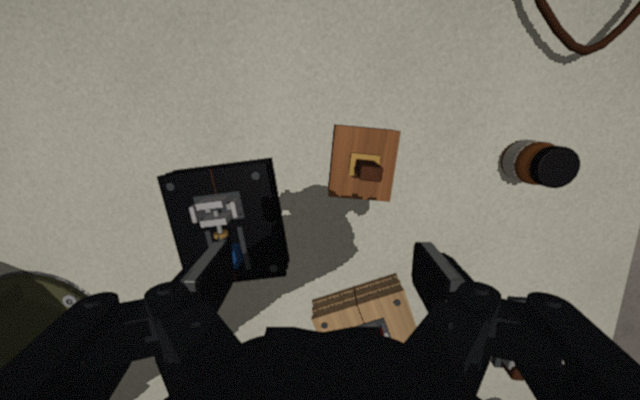

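The wrist view shows the stand centred near (364,162), with brass showing and the handle top near (369,171). The tool's x is roughly along world x. I'll take a nadir view at yaw 0 and segment it.

```bash
python3 - <<'E'
from h import *
goto([.461,.262,.22],[np.pi,0,0]); dwell(.3)
c=wcap('w2'); E=c['extrinsics']; print(E[:3,3])
f=c['frame']; hsv=cv2.cvtColor(f,cv2.COLOR_RGB2HSV)
for p in [(322,117)]: print(ray(c,p,.05))
np.save('w2.npy',E)
for y in range(60,200,12): print(y,[tuple(int(v) for v in hsv[y,x]) for x in range(250,400,15)])
E
```

```text
[0.52700646 0.26214088 0.34062743]
[[0.52674572 0.26223756 0.05      ]]
60 [(23, 26, 168), (24, 24, 170), (24, 23, 165), (25, 26, 166), (23, 25, 171), (25, 26, 164), (23, 26, 169), (23, 28, 165), (24, 25, 164), (23, 27, 172)]
72 [(23, 26, 166), (23, 27, 173), (13, 139, 136), (13, 145, 127), (12, 139, 125), (13, 151, 127), (17, 52, 156), (25, 25, 171), (26, 25, 165), (23, 27, 168)]
84 [(23, 27, 172), (24, 24, 171), (13, 147, 120), (13, 145, 134), (13, 141, 139), (13, 137, 132), (13, 139, 130), (12, 137, 134), (25, 27, 162), (25, 26, 167)]
96 [(23, 26, 165), (24, 25, 165), (12, 143, 130), (13, 142, 131), (19, 141, 156), (19, 137, 164), (13, 150, 119), (13, 140, 129), (25, 27, 168), (25, 27, 170)]
108 [(26, 25, 166), (20, 32, 165), (12, 139, 121), (13, 141, 130), (12, 158, 79), (20, 147, 80), (13, 139, 125), (13, 146, 122), (25, 26, 166), (24, 24, 169)]
120 [(23, 27, 171), (15, 78, 151), (14, 141, 132), (13, 140, 131), (9, 149, 82), (19, 156, 77), (13, 148, 121), (13, 135, 125), (25, 26, 168), (25, 25, 173)]
132 [(25, 28, 165), (13, 134, 139), (13, 138, 139), (14, 147, 127), (20, 135, 179), (19, 138, 163), (12, 140, 138), (14, 143, 128), (24, 24, 168), (23, 26, 164)]
144 [(25, 26, 170), (12, 143, 137), (13, 135, 142), (13, 139, 138), (13, 140, 135), (13, 137, 134), (13, 137, 127), (14, 141, 123), (25, 27, 163), (23, 31, 132)]
156 [(23, 27, 168), (23, 26, 174), (23, 26, 174), (25, 25, 171), (14, 98, 136), (13, 146, 124), (13, 140, 126), (13, 90, 91), (23, 28, 83), (22, 34, 82)]
168 [(25, 27, 173), (23, 25, 172), (24, 29, 169), (25, 27, 172), (24, 24, 167), (27, 30, 84), (25, 32, 95), (35, 35, 87), (26, 23, 87), (33, 32, 89)]
180 [(26, 25, 172), (24, 24, 169), (24, 24, 170), (28, 29, 107), (21, 37, 90), (18, 30, 86), (18, 35, 88), (21, 28, 90), (25, 32, 89), (24, 29, 87)]
192 [(25, 26, 170), (25, 27, 168), (25, 25, 175), (23, 27, 171), (25, 29, 115), (27, 27, 84), (27, 29, 88), (23, 33, 94), (25, 32, 89), (25, 33, 84)]
```

View pics/w2.png

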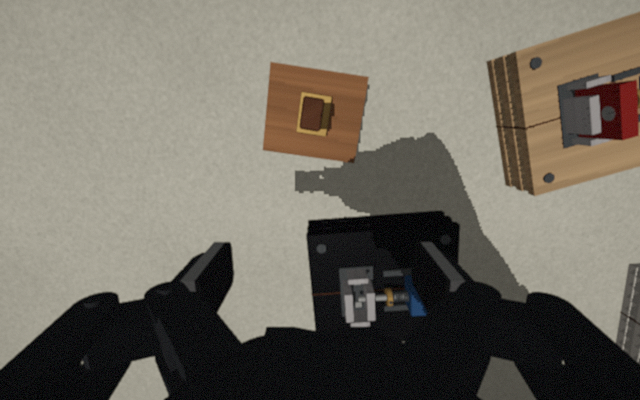

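The nadir view shows the stand centred near (316,112), the brass shoulder from (298,92) to (333,135), and the handle top near (313,113).

```bash
cat >> h.py <<'E'
def rect(c,mask,z):
    """largest blob of mask -> world minAreaRect on plane z: centre, sides (along u, along v), yaw of the u axis nearest world x"""
    k,_=cv2.findContours(mask.astype(np.uint8),cv2.RETR_EXTERNAL,cv2.CHAIN_APPROX_NONE)
    k=max(k,key=cv2.contourArea)[:,0]
    w=ray(c,k,z)[:,:2]
    (ctr,(a,b),ang)=cv2.minAreaRect((w*1000).astype(np.float32))
    ang=np.deg2rad(ang)
    while ang>np.pi/4: ang-=np.pi/2; a,b=b,a
    while ang<-np.pi/4: ang+=np.pi/2; a,b=b,a
    return np.array(ctr)/1000,(round(a,1),round(b,1)),ang
E
python3 - <<'E'
from h import *
c=capture('wrist'); c['extrinsics']=np.load('w2.npy')
hsv=cv2.cvtColor(c['frame'],cv2.COLOR_RGB2HSV).astype(int); H,S,V=hsv[...,0],hsv[...,1],hsv[...,2]
box=np.zeros(H.shape,bool); box[50:175,245:385]=1
st=box&(S>100)&(H>6)&(H<24); print('stand',rect(c,st,.05))
inn=np.zeros(H.shape,bool); inn[85:142,290:342]=1
br=inn&(S>90)&(((H>=16)&(H<24))|(V<105)); br=cv2.morphologyEx(br.astype(np.uint8),cv2.MORPH_OPEN,np.ones((3,3)))
print('brass',rect(c,br,.058),br.sum())
hd=inn&(H<15)&(V<110)&(S>90); hd=cv2.morphologyEx(hd.astype(np.uint8),cv2.MORPH_OPEN,np.ones((3,3))); print('handle',rect(c,hd,.113),hd.sum())
k=cv2.resize(np.dstack([br*255,hd*255,c['frame'][...,0]])[60:170,250:380],None,fx=3,fy=3,interpolation=0);cv2.imwrite('pics/m2.png',k)
E
```

```text
stand (array([0.52924261, 0.26985934]), (78.9, 89.7), np.float64(-0.14256140999692257))
brass (array([0.52883612, 0.2679426 ]), (36.5, 33.0), np.float64(-0.15662369950086807)) 1415
handle (array([0.52916589, 0.26972446]), (22.2, 15.0), np.float64(-0.15726405658497766)) 691
```

View pics/m2.png

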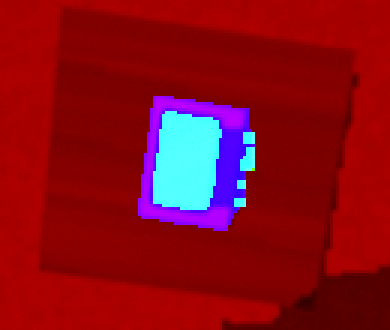

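```bash
python3 - <<'E'
from h import *
A=[np.pi,0,-.157]
goto([.5290,.2698,.16],A); line_to([.5290,.2698,.094],v=.1); dwell(.2)
print(state()['wrist_force']); command_gripper(.0); dwell(.3); s=state(); print(s['gripper_width'],s['grip_force'],s['tcp_pos'],s['wrist_force'])
line_to([.5290,.2698,.19],v=.1); dwell(.2); s=state(); print(s['gripper_width'],s['tcp_pos'],s['wrist_force'])
# mould view: camera above slot
yaw=.26; m=np.array([.533,.005])
p=m-.066*np.array([np.cos(yaw),np.sin(yaw)])
goto([p[0],p[1],.24],[np.pi,0,yaw]); dwell(.4)
c=wcap('w3'); np.save('w3.npy',c['extrinsics']); s=state(); print(s['time_s'],s['tcp_pos'],s['tool_rot'],s['wrist_force'])
E
python3 -c "
import cv2;f=cv2.imread('pics/w3.png');cv2.imwrite('pics/w3b.png',cv2.resize(f[0:280,170:470],None,fx=2.1,fy=2.1,interpolation=cv2.INTER_CUBIC))"
```

```text
[ 0.02210582 -0.48896648  0.11922258]
0.015055212916093325 58.65325391292572 [0.5290935  0.26987085 0.0940671 ] [0.08576012 0.46477748 0.84483125]
0.015693113273965477 [0.52864839 0.26959566 0.18929601] [ 0.26125441 -0.3837949  -1.03404895]
16.1 [ 0.46921956 -0.01196206  0.23999187] [3.14159009e+00 2.65075537e-05 2.60014649e-01] [ 0.10163083  0.7270677  -1.63447455]
```

View pics/w3b.png

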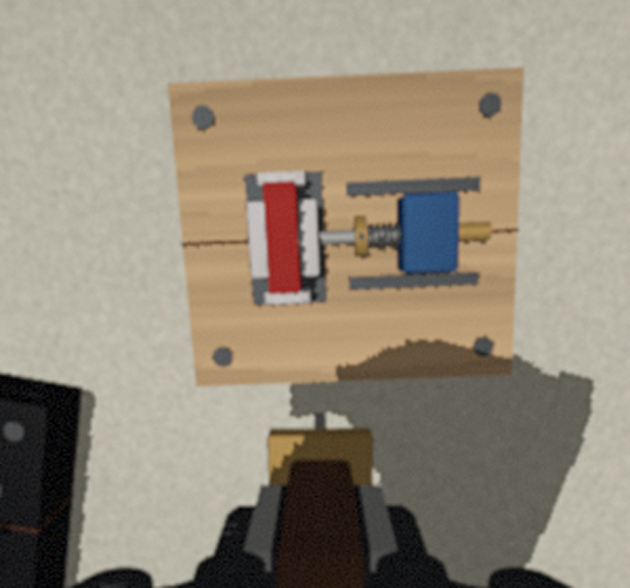

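The mould is nearly axis-aligned in this view. In the crop the link is at (283,237), the bar neck spans (320–355,237), the collar is at (361,236) and the housing at (429,232). The tool is held straight in the fingers at the bottom.

```bash
python3 - <<'E'
from h import *
c=capture('wrist'); c['extrinsics']=np.load('w3.npy')
hsv=cv2.cvtColor(c['frame'],cv2.COLOR_RGB2HSV).astype(int); H,S,V=hsv[...,0],hsv[...,1],hsv[...,2]
box=np.zeros(H.shape,bool); box[25:188,240:425]=1
op=lambda m,n=3:cv2.morphologyEx(m.astype(np.uint8),cv2.MORPH_OPEN,np.ones((n,n)))
bl=rect(c,op(box&(S>55)),.05); rd=rect(c,op(box&((H<6)|(H>174))&(S>150)),.096); bu=rect(c,op(box&(H>95)&(H<130)&(S>90)),.077)
for r in (bl,rd,bu): print(r)
# direction from link to housing -> mould yaw; neck position
d=rd[0]-bu[0]; yaw=np.arctan2(-d[0],d[1]); print('yaw from centres',yaw,'dist (64.5)',np.linalg.norm(d)*1000)
row=slice(104,121)
for x in range(318,366): 
    h=np.median(hsv[110:115,x],axis=0).astype(int); p=ray(c,(x,112.5),.064)[0]; q=ray(c,(x,112.5),.0725)[0]
    u=np.array([-np.sin(bl[2]),np.cos(bl[2])]); print(x,h,round(float((p[:2]-bl[0])@u)*1000,1),end=' | ')
E
```

```text
(array([ 0.54017981, -0.00773022]), (140.6, 160.3), np.float64(0.3006428240099593))
(array([0.5317016 , 0.02017826]), (41.4, 13.2), np.float64(0.28750471798329863))
(array([ 0.5503006 , -0.03897575]), (33.5, 24.7), np.float64(0.29303806764869716))
yaw from centres 0.30462995650047203 dist (64.5) 62.00902598704374
318 [ 10   8 192] 18.1 | 319 [  9   9 191] 17.1 | 320 [  9  10 174] 16.2 | 321 [ 12  10 125] 15.2 | 322 [ 30   6 109] 14.3 | 323 [ 30   9 142] 13.3 | 324 [ 25   9 146] 12.4 | 325 [ 30   9 148] 11.4 | 326 [ 30   8 147] 10.5 | 327 [ 30   8 145] 9.5 | 328 [ 24   8 146] 8.5 | 329 [ 24   9 147] 7.6 | 330 [ 24   8 150] 6.6 | 331 [ 30   9 149] 5.7 | 332 [ 18   8 150] 4.7 | 333 [ 30   8 150] 3.8 | 334 [ 23   8 150] 2.8 | 335 [ 24   8 152] 1.8 | 336 [ 30   8 154] 0.9 | 337 [ 23   7 155] -0.1 | 338 [ 18  24 149] -1.0 | 339 [ 18  89 154] -2.0 | 340 [ 19 120 161] -2.9 | 341 [ 18  87 135] -3.9 | 342 [ 17  71 119] -4.8 | 343 [ 18 109 153] -5.8 | 344 [ 18 121 158] -6.8 | 345 [ 17  67 115] -7.7 | 346 [90  8 94] -8.7 | 347 [ 90   8 100] -9.6 | 348 [ 30   7 111] -10.6 | 349 [ 30   5 103] -11.5 | 350 [ 75   6 103] -12.5 | 351 [ 30   4 108] -13.5 | 352 [ 45   7 102] -14.4 | 353 [90  6 89] -15.4 | 354 [40  7 99] -16.3 | 355 [ 50   5 100] -17.3 | 356 [60  5 95] -18.2 | 357 [ 38   8 106] -19.2 | 358 [ 30   7 109] -20.1 | 359 [75  6 92] -21.1 | 360 [107  34  75] -22.1 | 361 [108 136  75] -23.0 | 362 [106 167 100] -24.0 | 363 [106 155 120] -24.9 | 364 [106 151 129] -25.9 | 365 [106 153 127] -26.8 |
```

Block size is within 0.6 mm and the link position within 1 mm of what they must be. The mould is at (0.540, -0.008) with yaw 0.30, and the collar's near face is at y ≈ -1.5 mm. I'll lower at y = 8 mm.

```bash
cat >> h.py <<'E'
MC=np.array([.5402,-.0077]); MY=.300; AM=[np.pi,0,MY]
U=np.array([-np.sin(MY),np.cos(MY)])
def mp(y,z,x=0):
    p=MC+y*U+x*np.array([U[1],-U[0]]); return [p[0],p[1],z]
def mf(n=5):
    F=[]
    for _ in range(n): F.append(state()['wrist_force']); dwell(.02)
    F=np.mean(F,0); return np.array([F[:2]@[U[1],-U[0]],F[:2]@U,F[2]])
E
python3 - <<'E'
from h import *
goto(mp(.008,.22),AM); line_to(mp(.008,.160),v=.1); dwell(.2)
b=mf(); np.save('b.npy',b); print(b)
for z in (.154,.149,.1435):
    line_to(mp(.008,z),v=.03); dwell(.1); f=mf()-b; print(z,f.round(2))
    if np.abs(f).max()>2: print('contact');break
c=wcap('w4'); print(state()['time_s'],state()['tcp_pos'])
E
python3 -c "
import cv2;f=cv2.imread('pics/w4.png');cv2.imwrite('pics/w4b.png',cv2.resize(f[100:360,170:470],None,fx=2,fy=2,interpolation=cv2.INTER_CUBIC))"
```

```text
[ 0.06166559 -0.23509833 -1.4767846 ]
0.154 [0.02 0.08 0.35]
0.149 [-0.2   0.36  0.23]
0.1435 [-0.28  0.2   0.58]
19.175 [ 5.37905971e-01 -5.49080952e-05  1.43590845e-01]
```

View pics/w4b.png

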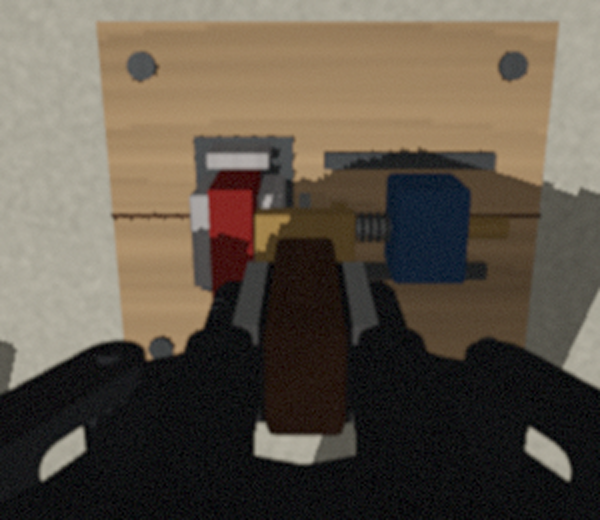

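The tines are down over the neck with no contact. The red link is visible left of the brass shoulder, so its red area can serve as the pop indicator. Now I'll press in small steps.

```bash
cat >> h.py <<'E'
def red():
    f=capture('wrist')['frame']; h=cv2.cvtColor(f,cv2.COLOR_RGB2HSV).astype(int)
    m=((h[...,0]<6)|(h[...,0]>174))&(h[...,1]>150)&(h[...,2]>40); m[:,330:]=0; m[:120]=0
    ys,xs=np.nonzero(m); return len(ys),(xs.min(),xs.max(),ys.min()) if len(ys) else None
E
python3 - <<'E'
from h import *
b=np.load('b.npy'); b=b+(mf(10)-b)
y=.008; y0=None; print('red',red())
while y>-.016:
    y-=.001 if y0 is None else .0005
    line_to(mp(y,.1435),v=.02); dwell(.1); f=mf(); F=f[1]-b[1]
    if y0 is None and F>1.5: y0=y; 
    r=red() if F>4 else ''
    print(round(y*1000,1),(f-b).round(2),r)
    if F>7.5 or (y0 and y0-y>.0095): break
    if r and F>4.8:
        dwell(.4); r2=red(); print('  after',r2)
        if abs(r2[0]-r[0])>60: print('popped?');break
print(state()['time_s'],state()['gripper_width'])
E
```

```text
red (1149, (np.int64(274), np.int64(299), np.int64(186)))
7.0 [-0.8  -0.37  0.22] 
6.0 [-0.05 -0.4   0.59] 
5.0 [-0.59 -0.28  0.33] 
4.0 [ 0.32 -0.07 -0.12] 
3.0 [ 0.07 -0.32  0.3 ] 
2.0 [ 0.38 -0.61  0.01] 
1.0 [ 0.4  -0.63  0.37] 
0.0 [-0.32  1.28  0.58] 
-1.0 [-0.17  3.56  1.1 ] 
-1.5 [0.16 4.71 1.36] (1513, (np.int64(259), np.int64(286), np.int64(186)))
-2.0 [-0.44  3.92  0.99] 
-2.5 [-0.41  4.35  1.32] (1564, (np.int64(257), np.int64(285), np.int64(186)))
-3.0 [-0.33  4.77  0.84] (1576, (np.int64(256), np.int64(284), np.int64(186)))
-3.5 [-0.19  4.79  1.42] (1602, (np.int64(256), np.int64(283), np.int64(186)))
-4.0 [-0.17  4.7   0.99] (1613, (np.int64(255), np.int64(283), np.int64(186)))
-4.5 [-0.48  4.66  0.99] (1632, (np.int64(254), np.int64(282), np.int64(186)))
-5.0 [-0.15  4.72  0.82] (1655, (np.int64(253), np.int64(282), np.int64(186)))
-5.5 [-0.44  5.24  1.18] (1658, (np.int64(253), np.int64(281), np.int64(186)))
  after (1669, (np.int64(253), np.int64(329), np.int64(186)))
-6.0 [-0.66  5.02  0.82] (1679, (np.int64(252), np.int64(280), np.int64(186)))
  after (1686, (np.int64(252), np.int64(281), np.int64(186)))
-6.5 [0.04 4.61 1.11] (2025, (np.int64(247), np.int64(278), np.int64(186)))
-7.0 [0.26 5.11 0.94] (2331, (np.int64(242), np.int64(277), np.int64(186)))
  after (2414, (np.int64(48), np.int64(277), np.int64(121)))
popped?
30.3917 0.015331917269073573
```

The red area jumped from 1686 to 2414 px while I held at about 5 N, so the link has popped. Next I'll relax, lift off and return the tool.

```bash
python3 - <<'E'
from h import *
dwell(.3); print(red())
line_to(mp(.0035,.1435),v=.03); dwell(.1); print(mf().round(2),red())
line_to(mp(.0035,.24),v=.1); b=mf()
A=[np.pi,0,-.150]; X,Y=.5291,.2698
goto([X,Y,.20],A); line_to([X,Y,.150],v=.12); dwell(.2); b=mf(); print('b',b)
for z in (.135,.115,.100,.0945):
    line_to([X,Y,z],v=.06); f=mf(3)-b; print(z,f.round(2))
    if f[2]>6 : break
print(state()['time_s'],state()['tcp_pos'])
E
```

```text
(2403, (np.int64(11), np.int64(277), np.int64(156)))
[ 0.08  0.01 -1.33] (1728, (np.int64(261), np.int64(291), np.int64(186)))
b [ 0.15920073  0.25550572 -1.40942759]
0.135 [-0.24 -0.19 -0.23]
0.115 [-0.13 -0.38  0.04]
0.1 [ 0.09 -0.44  0.19]
0.0945 [-0.41 -0.26  0.12]
39.6667 [0.52898075 0.26975355 0.09439361]
```

```bash
python3 - <<'E'
from h import *
command_gripper(.06); line_to([.5291,.2698,.19],v=.25)
c=capture('top'); h=cv2.cvtColor(c['frame'],cv2.COLOR_RGB2HSV).astype(int)
m=(h[...,0]>100)&(h[...,0]<130)&(h[...,1]>120); m[:,:390]=0; m[:,470:]=0; m[:170]=0; m[255:]=0
t=rect(c,m,.028); print('tray',t)
np.save('tray.npy',np.r_[t[0],t[2]])
q=mp(.030,.23,x=-.066); goto(q,AM); dwell(.2)
c=wcap('w5'); h=cv2.cvtColor(c['frame'],cv2.COLOR_RGB2HSV).astype(int)
m=((h[...,0]<6)|(h[...,0]>174))&(h[...,1]>150); m[200:]=0; m[:,:220]=0; m[:,420:]=0
r=rect(c,cv2.morphologyEx(m.astype(np.uint8),cv2.MORPH_OPEN,np.ones((3,3))),.111); print('link',r,mp(.03,0)); print(state()['time_s'])
E
```

```text
tray (array([ 0.52256293, -0.27683887]), (129.2, 110.8), np.float64(-0.1697565457843757))
link (array([0.53174915, 0.02113809]), (41.2, 12.2), np.float64(0.30701204007299276)) [np.float64(0.5313343938001598), np.float64(0.02096009467376818), 0]
45.4083
```

The link is popped and centred within 0.5 mm of the expected position. Grasp and place.

```bash
python3 - <<'E'
from h import *
P=[.5316,.0211]
goto([*P,.15],AM); line_to([*P,.107],v=.12); dwell(.1); b=mf(3)
command_gripper(0); dwell(.2); s=state(); print(s['gripper_width'],s['grip_force'],(mf(3)-b).round(2),s['time_s'])
if s['gripper_width']>.009:
    line_to([*P,.113],v=.03); print((mf(3)-b).round(2)); line_to([*P,.20],v=.12); s=state(); print(s['gripper_width'],s['wrist_force'],s['time_s'])
    x,y,a=np.load('tray.npy')
    goto([x,y,.12],[np.pi,0,a]); line_to([x,y,.055],v=.12); dwell(.1); b=mf(3); z=.055
    while z>.041:
        z-=.002; line_to([x,y,z],v=.05); f=mf(2)-b
        if f[2]>2: break
    print(z,f.round(2),state()['time_s'],state()['gripper_width'])
E
```

```text
0.011755753480529084 62.33897566795349 [ 0.19 -0.15  0.58] 47.2583
[ 0.06 -0.16 -0.95]
0.01123986060263095 [ 0.20539527  0.036673   -1.19738877] 48.5833
0.04299999999999999 [-1.05  0.38  3.52] 52.3 0.011819867174197737
```

```bash
python3 - <<'E'
from h import *
command_gripper(.03); x,y,a=np.load('tray.npy'); line_to([x,y,.15],v=.15)
goto([.42,-.12,.25],[np.pi,0,0]); dwell(.2); c=save('top','top9'); print(state()['time_s'])
f=c['frame'][:,:,::-1]; cv2.imwrite('pics/t9b.png',cv2.resize(f[90:260,180:480],None,fx=2.6,fy=2.6,interpolation=cv2.INTER_CUBIC))
E
```

```text
54.5917
```

View pics/t9b.png

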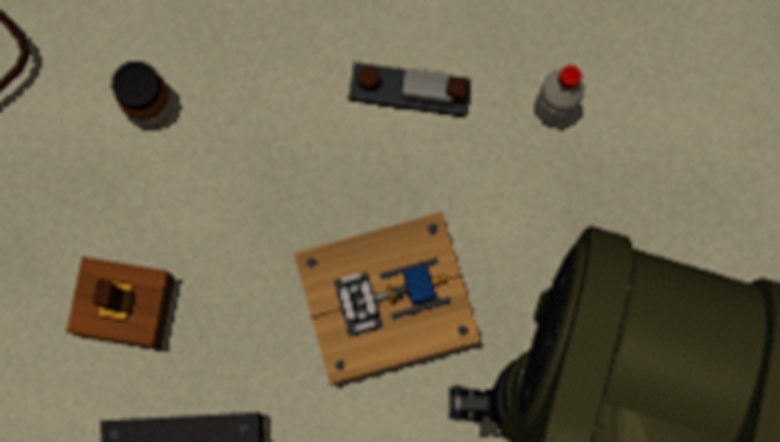

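The tool stands upright in its slot, the mould is empty and the bystanders are in place. The arm hides the tray, so I'll check the link by the side camera and then hand in.

```bash
python3 - <<'E'
from h import *
c=capture('side'); h=cv2.cvtColor(c['frame'],cv2.COLOR_RGB2HSV).astype(int)
m=((h[...,0]<6)|(h[...,0]>174))&(h[...,1]>150)&(h[...,2]>50); m[:285]=0; m[375:]=0; m[:,:280]=0; m[:,370:]=0
ys,xs=np.nonzero(m); print(len(ys)); ok=len(ys)>60
if ok: print(xs.mean(),ys.mean(),ray(c,(xs.mean(),ys.mean()),.026)); print(finish_job())
E
```

```text
315
324.74920634920636 328.9301587301587 [[ 0.52345049 -0.27611812  0.026     ]]
the job is handed in; nothing more can be done
None
```

The job is handed in: the link popped up with the collar held at about 5 N (7.5 N limit, no ramming seen), the tool is back upright in its stand, and the link is released in the blue tray. The tool check was by the last top view and the link check by the side camera; the hand-in gave no verdict.

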